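# Clip a laminate panel to the sanding easel

### The arm

A 6-joint arm with a two-finger parallel gripper is mounted at the origin on the work surface. World frame = base frame: x ahead of the robot, y to its left, z up, the work surface at z = 0. Lengths are in m, angles in rad, forces in N, time in s.
With the tool pointing down it reaches from about 0.35 to 0.975 m from the base axis. Payload 7.1 kg.
Tool frame: the origin (TCP) lies at the very end of the fingers, on their centre line; the grasp point (between the pads) lies 19 mm behind it; z points along the fingers, y is the line along which they close (so a half turn about z gives the same grasp; the last joint's range is limited). The gripper opens to 88 mm and grips with 3 to 60 N. Pads are 20 mm wide; open, the fingers measure 115 mm over their backs; the gripper's body (75 mm by 178 mm) begins 61 mm behind the grasp point.
Start: joints at [1.096, 0.423, 1.63, -0, 1.089, -0.019], TCP at [0.275, 0.561, 0.223] pointing down, gripper open.
Joint ranges: [-3, 3], [-0.9, 2.11], [0.09, 2.58], [-1.31, 4.45], [0.11, 2.69], [-2.54, 2.54]. Speed limits (rad/s): [2.39, 2.39, 3.01, 3.14, 3.14, 3.14].

### API

Orientations are given as a 3x3 rotation matrix whose columns are the frame's x, y, z axes.
In Python, from workcell import manip, cams gives the robot as it stands.
- The arm moves only by the tool apply_moves, never from a script. Its argument "plan" is a list of rows, each a list of 3 entries, a list of its own where there are three numbers: the shift along the tool's x, y, z in mm, then the turn about the tool's z in rad, then the finger opening in mm, from 0 to 87.8. A call has 1 to 20 rows; each row shifts and turns the commanded pose from where the row before left it, along the tool's axes as they then stand; what a row does not reach is not made up. A row lasts 1/10 s, in which the tool goes at most 50 mm and 8.59 degrees, less where a joint would pass 70% of its speed; a pose out of reach is approached as far as the arm can. A call is refused whole if a number of a shift passes 50 or a number of a turn 0.15, either way. A call with a gripper value outside its range is refused whole. The fingers move at their own pace and stop on an object; "newtons" is the grip in N (left out, the last holds). Time passes only in rows, so rows that do not move let the fingers close. It gives the time, the measured TCP pose, the force, the opening and the grip force at its end, in the units of the state.
- manip.state(): the state, without advancing time (a new reading comes with each control period).
- cams.grab_frame(name): name is "scene" or "top" or "wrist"; returns a dict with "pixels" (420x560x3 uint8, blue, green, red), "fx", "fy", "cx", "cy" (pixels), "pose" (4x4, takes a point from camera to world coordinates). Camera axes: x right, y down, z forward; pixel columns grow to the right and rows downward; lengths in m; the calibration is good to about 2 mm. A picture is of the moment at which its call begins. There is no depth.
- manip.finish_job(): hands the job in; it is judged then, once.
The state is a dict: "time": time; "joint_pos": joint angles; "qd": joint speeds; "tau": joint torques, N m; "tool_pos": TCP position; "tool_rot": TCP orientation; "wrist_force": force on the tool from outside, world axes, zero at the start; "ft_torque": the same for the moment, N m; "width": finger opening in m; "grip_force": force on a finger pad.
Only numpy, scipy, OpenCV 4.12 (cv2) and the standard library are available. Lean on these libraries where they do the work, as an engineer would, in place of code of your own. Each camera call takes 0.05 s, during which the arm holds its last target. There are 200 camera calls.

### The job

Get the pale green laminate panel ready for sanding: take it out of the rack and stand it on the ledge of the blue easel, centred, its face flat against the backboard. Then squeeze the spring clamp off its plank and let it close over the top edge of the panel and the backboard together, on either blue shoulder beside the notch, so that it bites on both. Leave the dark panel, the cup, the disc pad and the marker where they are.

Things in the scene. Friction and masses are not known exactly. Their poses are not given: they have to be found in the camera images.
- panel: pale green glass-laminate sandwich panel with a yellow core edge, 8 mm thick (x), 150 wide (y), 110 high (z), 100 to 200 g; origin at the centre of its underside. It starts upright in one of the two slots of the rack; both faces are alike.
- panel_top (a point): centre of the panel's top edge, 110 mm above its origin
- rack: fixed plywood rack, base 150 x 180 x 12 mm, origin under its centre. Two slots along y, at x = -50 and +50 mm, 10.6 mm wide, between wooden cheeks that rise to 58 mm and stand 43 to 73 mm either side of the slot's middle (the middle is open); the panels stand on the base, 12 mm up.
- board: fixed blue backboard with ledge, leaning back 15 degrees. Origin: middle of the corner line of ledge and board, 50 mm above the table; z up along the board, y along the ledge, x out of its face (panel side). Seated panel: origin at x = 4 mm, y = z = 0, z along this z. Board 6 mm thick (x -6 to 0), 160 wide, top at z = 110 mm, level with a seated panel. Ledge 18 mm deep, no lip.
- easel: fixed plywood base that carries the board, 15 mm thick on the table, 170 mm wide, reaching 95 mm behind (-x) the ledge line and 35 mm in front; origin on the table under the ledge line's middle; two props behind the board, none above the board's z = 40 mm. The board has a notch in its top, y = -35 to +35 mm, down to z = 60 mm: room for a finger behind the panel.
- shoulder_l (a point): on the board's +y shoulder beside the notch, 57.5 mm from the middle, at the top edge, in the mid-plane of panel plus board (14 mm thick together); the shoulder is 45 mm wide. The clamp goes over this or shoulder_r, its pads about 20 mm below the edge.
- shoulder_r (a point): the same on the -y shoulder
- stand: fixed parking stand: base 130 x 160 x 14 mm, origin under its centre, with an upright wooden plank along y in its middle, 14 mm thick (x), 150 mm wide, top at 90 mm. The clamp starts clipped over the plank's top, anywhere within 40 mm of its middle.
- clamp: loose spring clamp, steel with orange ends, 100 g, 24 mm wide (y), jaws down, handles up. Origin on the pivot, z to the handles, x the closing direction. This body is the -x half; as it opens it tilts by half the joint value from the clamp's middle line. At the start the pivot is 25 mm above the plank's top and the pads 20 mm below it. An edge can go in to 8 mm below the pivot.
- clamp_jaw (a joint): opening of the clamp (rad). 0: pads 14 mm apart and parallel, as on the plank, 56 mm over the handle ends. +0.34 (stop): pads about 29 mm apart, about 38 mm over the handles. -0.3 (stop): shut, about 71 mm over the handles. A spring closes it: 7 N on each handle end at 0, 11 N at +0.34. Squeezing the handles opens the jaws.
- handle_a (a point): axis centre of the round orange handle end on the clamp's -x side: cylinder of 12 mm diameter, 24 mm long along the clamp's y; 50 mm above the pivot and 22 mm out at joint 0. The pads of a gripper pinch the outer sides of handle_a and handle_b.
- handle_b (a point): the same on the +x side (other half)
- pad_a (a point): centre of the face of the orange jaw pad on the clamp's -x side, 45 mm below the pivot; the pad is 22 mm wide, 12 high
- pad_b (a point): the same on the +x side (other half)
- dark_panel: black panel, 8 x 150 x 85 mm high, in the other slot of the rack, origin at the centre of its underside; leave it
- cup: white mixing cup, 70 mm diameter, 80 high, origin under its centre; leave it
- disc_pad: black rubber sanding-disc pad, 50 mm diameter, shank up, 34 mm high, origin under its centre; leave it
- marker: black marker pen lying flat, 130 x 12 x 12 mm along its x, origin under its centre; leave it

How it is judged:
On the way, in this order (a step that is already met when the one before it is completed fails the run):
1. the panel is lifted out of the rack (z of panel in the frame of rack above 0.065 m), for 0.1 s.
2. the panel stands on the ledge, centred, flat against the backboard, and is let go (x of panel in the frame of board between -0.001 and 0.01 m and y of panel in the frame of board between -0.02 and 0.02 m and z of panel in the frame of board between -0.005 and 0.007 m and angle between the z axis of panel and the z axis of board, either way round below 0.08 rad and angle between the x axis of panel and the x axis of board, either way round below 0.08 rad and height (world z) of panel_top above 0.13 m and contact force between the fingers and panel below 0.1 N and linear speed of panel below 0.02 m/s), for 0.2 s.
3. the clamp, squeezed open, is lifted off the plank (z of clamp in the frame of stand above 0.15 m and value of joint clamp_jaw above 0.05 rad), for 0.1 s.
At the end, for the whole second after the job is handed in: Panel on the ledge, within 20 mm of the middle, flat on the backboard (6 mm, 0.08 rad); clamp closed over the top edge on one shoulder, both pads 34 to 78 mm from the middle and at least 7 mm below the edge, jaws 14 mm apart (0.08 rad), over 1.5 N on panel and on board; both at rest (x of panel in the frame of board between -0.001 and 0.01 m and y of panel in the frame of board between -0.02 and 0.02 m and z of panel in the frame of board between -0.005 and 0.007 m and angle between the z axis of panel and the z axis of board, either way round below 0.08 rad and angle between the x axis of panel and the x axis of board, either way round below 0.08 rad and height (world z) of panel_top above 0.13 m and ((y of pad_a in the frame of board between 0.034 and 0.078 m and z of pad_a in the frame of board between 0.06 and 0.103 m and y of pad_b in the frame of board between 0.034 and 0.078 m and z of pad_b in the frame of board between 0.06 and 0.103 m) or (y of pad_a in the frame of board between -0.078 and -0.034 m and z of pad_a in the frame of board between 0.06 and 0.103 m and y of pad_b in the frame of board between -0.078 and -0.034 m and z of pad_b in the frame of board between 0.06 and 0.103 m)) and contact force between clamp and panel above 1.5 N and contact force between clamp and board above 1.5 N and value of joint clamp_jaw between -0.08 and 0.08 rad and linear speed of each of panel, clamp below 0.02 m/s); the robot touches nothing.
It fails at once if the dark panel in the rack is moved by more than 30 mm (distance of dark_panel from where it was at the start of the episode above 0.03 m).
It fails at once if the white cup is moved by more than 30 mm (distance of cup from where it was at the start of the episode above 0.03 m).
It fails at once if the sanding-disc pad is moved by more than 30 mm (distance of disc_pad from where it was at the start of the episode above 0.03 m).
It fails at once if the marker pen is moved by more than 30 mm (distance of marker from where it was at the start of the episode above 0.03 m).
It also fails if it takes over 58 s, if anything falls off the work surface, if the arm or the gripper's body presses on something with over 40 N, if the wrist force passes 120 N, or if a joint passes its speed limit or range.

## Working session

There is one attempt and no reset: what is moved stays moved. The work goes in short steps, Python scripts to look and compute and a tool call to move; the robot and the scene stay as the last step left them, time stands still between calls to the robot, and variables do not carry over. Pictures are saved under pics/ and viewed, at most 10 in all, crops included, and the job is handed in when it is done.

Besides the shell and the picture viewer there is one more tool, called by a JSON object that holds its "fn" and its "kwargs". apply_moves: Moves the arm, as the interface text tells. Its arguments: {"type":"object","properties":{"plan":{"type":"array","items":{"type":"array"}},"newtons":{"type":"number"}},"required":["plan"]}

```bash
mkdir -p pics; ls; python3 - <<'E'
from workcell import manip,cams
import cv2,numpy as np
np.set_printoptions(precision=4,suppress=True)
for n in ["scene","top"]:
    f=cams.grab_frame(n); cv2.imwrite(f"pics/{n}0.png",f["pixels"]); print(n,f["fx"],f["fy"],f["cx"],f["cy"]);print(f["pose"])
s=manip.state();print(s["time"],s["tool_pos"],s["tool_rot"],s["width"])
E
```

```text
pics
scene 535.4840739145299 535.4840739145299 283.55474796998425 212.0364992640381
[[ 0.3161  0.7447 -0.5878  1.3153]
 [ 0.9487 -0.2555  0.1865 -0.2066]
 [-0.0113 -0.6166 -0.7872  1.0564]
 [ 0.      0.      0.      1.    ]]
top 524.2966424696571 524.2966424696571 279.8665315712002 206.69234660375272
[[ 0.0007 -0.991   0.1342  0.4392]
 [-1.     -0.0001  0.0051 -0.0087]
 [-0.005  -0.1342 -0.9909  1.5052]
 [ 0.      0.      0.      1.    ]]
0.1 [0.2749 0.5608 0.222 ] [[-0.8979  0.4402 -0.0006]
 [ 0.4402  0.8979 -0.0012]
 [ 0.     -0.0014 -1.    ]] 0.08733940109995347
```

View pics/scene0.png

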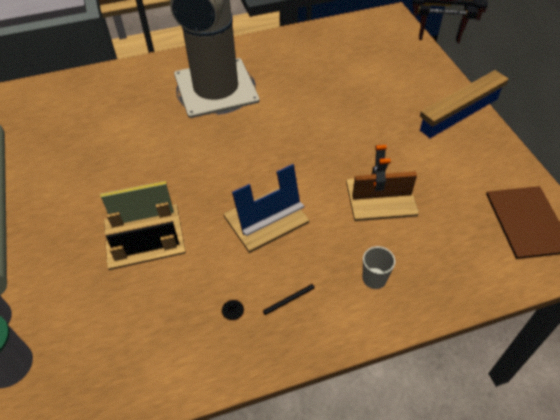

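View pics/top0.png

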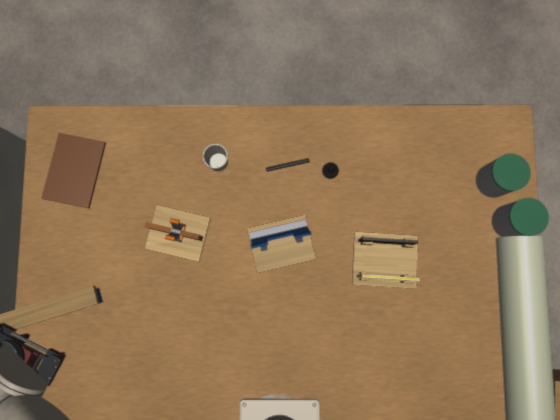

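Scene view: the green panel is in the rear rack slot (140,200), the easel is at (268,205), and the clamp is on its plank at (380,165). In the top view, the yellow panel edge runs (359,276)–(419,279), the backboard is near (280,238), and the clamp is near (177,231).

```bash
cat > h.py <<'E'
from workcell import manip,cams
import cv2,numpy as np
np.set_printoptions(precision=4,suppress=True)
def ray(f,u,v):
    d=f["pose"][:3,:3]@np.array([(u-f["cx"])/f["fx"],(v-f["cy"])/f["fy"],1.]);return f["pose"][:3,3],d
def onz(f,u,v,z):
    o,d=ray(f,u,v);return o+d*(z-o[2])/d[2]
def proj(f,P):
    c=np.linalg.inv(f["pose"])@np.append(P,1);return f["fx"]*c[0]/c[2]+f["cx"],f["fy"]*c[1]/c[2]+f["cy"]
def shot(n,name):
    f=cams.grab_frame(n);cv2.imwrite(f"pics/{name}.png",f["pixels"]);np.savez(f"pics/{name}.npz",**f);return f
def load(name): return dict(np.load(f"pics/{name}.npz"))
def blobs(f,lo,hi,minA=15):
    m=cv2.inRange(cv2.cvtColor(f["pixels"],cv2.COLOR_BGR2HSV),lo,hi)
    cs,_=cv2.findContours(m,cv2.RETR_EXTERNAL,cv2.CHAIN_APPROX_NONE)
    return [c for c in sorted(cs,key=cv2.contourArea,reverse=True) if cv2.contourArea(c)>=minA]
def local(p,s=None):
    "world point -> mm in tool axes relative to TCP"
    s=s or manip.state();return 1000*np.array(s["tool_rot"]).T@(np.array(p)-np.array(s["tool_pos"]))
E
python3 - <<'E'
from h import *
f=shot("top","t1")
for nm,a,z in [("panel",[(359,276),(419,279)],.122),("board top",[(252,246),(309,233)],.15),("ledge",[(249,236),(306,222)],.05),("plank",[(147,228),(201,238)],.09),("rackbase",[(355,233),(417,233),(416,289),(353,286)],.012),("handles",[(175,221),(170,238)],.165),("ob cup,disc,marker",[(216,158),(331,170),(288,165)],.02)]:
    print(nm,[onz(f,*p,z) for p in a])
w=shot("wrist","w0");print(w["pose"],w["fx"],manip.state()["tool_pos"])
E
```

```text
panel [array([ 0.4438, -0.2086,  0.122 ]), array([ 0.4362, -0.3649,  0.122 ])]
board top [array([0.5204, 0.0702, 0.15  ]), array([ 0.5541, -0.0773,  0.15  ])]
ledge [array([0.5541, 0.0845, 0.05  ]), array([ 0.5933, -0.0742,  0.05  ])]
plank [array([0.5726, 0.3589, 0.09  ]), array([0.5455, 0.2118, 0.09  ])]
rackbase [array([ 0.5658, -0.2154,  0.012 ]), array([ 0.5658, -0.3921,  0.012 ]), array([ 0.4081, -0.3838,  0.012 ]), array([ 0.4163, -0.207 ,  0.012 ])]
handles [array([0.5836, 0.2679, 0.165 ]), array([0.5398, 0.2795, 0.165 ])]
ob cup,disc,marker [array([0.7828, 0.184 , 0.02  ]), array([ 0.7472, -0.1485,  0.02  ]), array([ 0.762 , -0.0245,  0.02  ])]
[[ 0.4408  0.868   0.2288  0.2129]
 [ 0.8976 -0.4255 -0.1151  0.5921]
 [-0.0025  0.2561 -0.9666  0.3849]
 [ 0.      0.      0.      1.    ]] 309.4954417462787 [0.2749 0.5609 0.2222]
```

{"fn": "apply_moves", "kwargs": {"plan": [[[0, 0, -12], 0.144, 87], [[0, 0, -12], 0.144, 87], [[0, 0, -12], 0.144, 87], [[0, 0, -12], 0.144, 87], [[0, 0, -12], 0.144, 87], [[0, 0, -12], 0.144, 87], [[0, 0, -12], 0.144, 87], [[0, 0, -12], 0.144, 87], [[0, 0, -12], 0.144, 87]]}}

```text
time: 1.1
tool_pos: [0.275, 0.561, 0.3309]
tool_rot: [[0.186, 0.983, -0.0], [0.983, -0.186, -0.0], [-0.001, -0.0, -1.0]]
wrist_force: [-0.4, 0.4, -0.3]
width: 0.0873
grip_force: 0.0
```

{"fn": "apply_moves", "kwargs": {"plan": [[[-19, 27], 0, 87]]}}

```text
validation failed for argument at $.pl...
```

{"fn": "apply_moves", "kwargs": {"plan": [[[-19, 27, 0], 0, 87], [[-19, 27, 0], 0, 87], [[-19, 27, 0], 0, 87], [[-19, 27, 0], 0, 87], [[-19, 27, 0], 0, 87], [[-19, 27, 0], 0, 87], [[-19, 27, 0], 0, 87], [[-19, 27, 0], 0, 87], [[-19, 27, 0], 0, 87], [[-19, 27, 0], 0, 87], [[-19, 27, 0], 0, 87], [[-19, 27, 0], 0, 87], [[0, 0, 0], 0, 87], [[0, 0, 0], 0, 87]]}}

```text
time: 2.5
tool_pos: [0.5528, 0.2782, 0.3303]
tool_rot: [[0.182, 0.983, -0.001], [0.983, -0.182, 0.0], [-0.0, -0.001, -1.0]]
wrist_force: [-0.0, -0.2, -1.0]
width: 0.0869
grip_force: 0.0
```

```bash
python3 - <<'E'
from h import *
f=shot("wrist","stand");s=manip.state();print(s["time"],s["tool_pos"],s["tool_rot"])
for c in blobs(f,(3,160,80),(18,255,255),20):
    print(cv2.contourArea(c),cv2.minAreaRect(c),onz(f,*cv2.minAreaRect(c)[0],.165))
E
```

```text
2.55 [0.5523 0.2787 0.3304] [[ 0.1804  0.9836 -0.0008]
 [ 0.9836 -0.1804 -0.    ]
 [-0.0002 -0.0008 -1.    ]]
214.5 ((305.5, 199.0), (22.0, 11.0), 90.0) [0.5843 0.2685 0.165 ]
214.0 ((264.57867431640625, 196.89846801757812), (10.687056541442871, 22.514068603515625), 4.085616588592529) [0.5411 0.2789 0.165 ]
191.0 ((282.0, 213.0), (10.0, 26.0), 0.0) [0.5565 0.2577 0.165 ]
32.0 ((274.5, 177.0), (4.0, 11.0), 90.0) [0.5556 0.2983 0.165 ]
30.5 ((291.8823547363281, 177.52940368652344), (12.14810562133789, 5.64019250869751), 12.52880859375) [0.5738 0.2944 0.165 ]
```

View pics/stand.png

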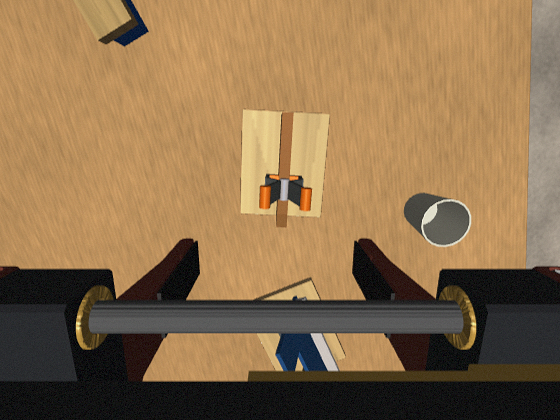

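The wrist view shows the orange handles at (265,197) and (305,199). The plank runs (287,112)–(281,226). I'll fit the plank direction, then move over the easel.

```bash
python3 - <<'E'
from h import *
f=load("stand")
hsv=cv2.cvtColor(f["pixels"],cv2.COLOR_BGR2HSV)
for p in [(287,140),(283,218),(270,140),(310,140),(305,340),(330,345),(303,198)]: print(p,hsv[p[1],p[0]])
# plank top rows: centre of darker brown between base wood
P=[]
for v in list(range(122,166,4))+[218,222]:
    r=hsv[v,255:315]; 
    u=[255+i for i in range(60) if r[i][2]<150]
    print(v,u[:1],u[-1:],end=';')
    if u: P.append(onz(f,np.mean(u),v,.09)[:2])
P=np.array(P);print(P)
vx=cv2.fitLine(P.astype(np.float32),cv2.DIST_HUBER,0,.001,.001).ravel();print(vx,np.degrees(np.arctan2(vx[1],vx[0])))
E
```

```text
(287, 140) [ 14 159 165]
(283, 218) [ 16 163 142]
(270, 140) [ 22 104 226]
(310, 140) [ 20 109 213]
(305, 340) [106 195  64]
(330, 345) [ 18 111 198]
(303, 198) [ 12 232 213]
122 [281] [281];126 [281] [281];130 [280] [281];134 [280] [281];138 [280] [280];142 [280] [280];146 [280] [280];150 [279] [280];154 [279] [279];158 [279] [279];162 [279] [279];218 [276] [286];222 [276] [286];[[0.5739 0.3537]
 [0.5731 0.349 ]
 [0.5716 0.3443]
 [0.5707 0.3395]
 [0.5692 0.3347]
 [0.5683 0.3299]
 [0.5675 0.325 ]
 [0.5659 0.3201]
 [0.5644 0.3153]
 [0.5635 0.3103]
 [0.5626 0.3052]
 [0.5517 0.2306]
 [0.5507 0.225 ]]
[0.1708 0.9853 0.5649 0.3099] 80.1647
```

{"fn": "apply_moves", "kwargs": {"plan": [[[-20, 0, 0], -0.07, 87], [[-25, 0, 0], -0.07, 87], [[-25, 0, 0], -0.07, 87], [[-25, 0, 0], -0.07, 87], [[-25, 0, 0], -0.07, 87], [[-25, 0, 0], -0.07, 87], [[-25, 0, 0], 0, 87], [[-25, 0, 0], 0, 87], [[-25, 0, 0], 0, 87], [[-20, 0, 0], 0, 87], [[0, 0, 0], 0, 87], [[0, 0, 0], 0, 87]]}}

```text
time: 3.75
tool_pos: [0.5748, 0.0433, 0.3307]
tool_rot: [[-0.237, 0.972, -0.0], [0.972, 0.237, 0.001], [0.001, -0.0, -1.0]]
wrist_force: [0.1, 0.3, 0.8]
width: 0.0871
grip_force: 0.0
```

```bash
python3 - <<'E'
from h import *
f=shot("wrist","easel");s=manip.state();print(s["time"],s["tool_pos"],s["tool_rot"])
for c in blobs(f,(105,120,30),(125,255,255),200)[:3]:
    print(cv2.contourArea(c),cv2.approxPolyDP(c,4,True).reshape(-1,2).tolist())
E
```

```text
3.8 [0.5748 0.0435 0.3307] [[-0.2377  0.9713 -0.0003]
 [ 0.9713  0.2377  0.0004]
 [ 0.0005 -0.0001 -1.    ]]
2980.5 [[261, 150], [227, 156], [228, 194], [245, 191], [245, 241], [230, 256], [234, 289], [262, 254]]
```

View pics/easel.png

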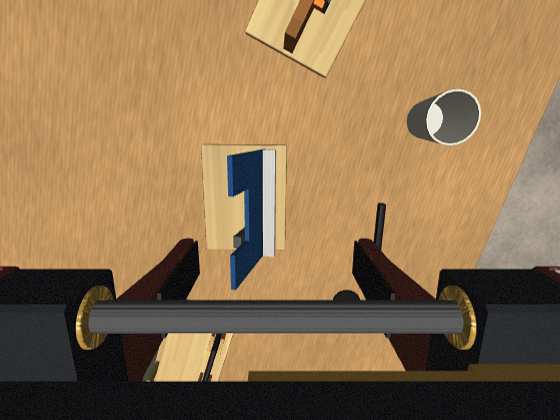

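The easel view shows the blue board with its foot corner running (262,150)–(262,254) and the white ledge to its right. The top shoulders lie along columns 227–234.

```bash
python3 - <<'E'
from h import *
f=load("easel");hsv=cv2.cvtColor(f["pixels"],cv2.COLOR_BGR2HSV)
for c in blobs(f,(0,0,130),(180,60,255),200)[:3]:
    print(cv2.contourArea(c),cv2.boundingRect(c),cv2.approxPolyDP(c,2,True).reshape(-1,2).tolist())
A=[];
for v in range(156,246,3):
    u=[i for i in range(250,285) if hsv[v,i][1]<60 and hsv[v,i][2]>130]
    if u: A.append((v,u[0]-.5,u[-1]+.5))
print(A[::5])
P=np.array([onz(f,a[1],a[0],.05)[:2] for a in A],np.float32)
l=cv2.fitLine(P,cv2.DIST_HUBER,0,.001,.001).ravel();print("corner line",l,np.degrees(np.arctan2(l[1],l[0])))
Q=np.array([onz(f,a[2],a[0],.05+.018*np.sin(np.radians(15)))[:2] for a in A],np.float32)
l2=cv2.fitLine(Q,cv2.DIST_HUBER,0,.001,.001).ravel();print("outer",l2)
d=l[:2];n=np.array([-d[1],d[0]]);print("depth",(l2[2:]-l[2:])@n)
# check with the top cam and the board-top ends
for n_,q in [("shL out",(227,156)),("shL in",(228,194)),("shR in",(230,256)),("shR out",(234,289))]:
    print(n_,onz(f,*q,.05+.11*np.cos(np.radians(15))))
for q in [(263,150),(263,255)]: print("corner end",onz(f,*q,.05))
# plank in stand view
f=load("stand");hsv=cv2.cvtColor(f["pixels"],cv2.COLOR_BGR2HSV)
L=[]
for v in list(range(118,166,3)):
    u=[i for i in range(270,305) if hsv[v,i][1]>135 and hsv[v,i][0]<18 and hsv[v,i][2]>150]
    if u: L.append([*onz(f,u[0]-.5,v,.09)[:2],*onz(f,u[-1]+.5,v,.09)[:2]])
L=np.array(L,np.float32)
for k in (0,2):
    l=cv2.fitLine(np.ascontiguousarray(L[:,k:k+2]),cv2.DIST_HUBER,0,.001,.001).ravel();print("plank edge",l,np.degrees(np.arctan2(l[1],l[0])))
E
```

```text
7797.5 (476, 78, 84, 191) [[559, 78], [476, 267], [531, 268], [534, 265], [559, 265]]
2327.5 (426, 89, 55, 57) [[462, 89], [442, 93], [428, 110], [426, 121], [429, 133], [442, 144], [456, 144], [465, 140], [478, 124], [479, 104], [470, 92]]
1143.5 (263, 149, 12, 108) [[263, 149], [263, 255], [273, 256], [274, 150]]
[(156, 262.5, 274.5), (171, 262.5, 274.5), (186, 262.5, 274.5), (201, 262.5, 274.5), (216, 262.5, 274.5), (231, 262.5, 274.5)]
corner line [ 0.2259 -0.9742  0.5613  0.0197] -76.94451
outer [ 0.2356 -0.9719  0.5801  0.0164]
depth 0.01760344
shL out [0.5146 0.0714 0.1563]
shL in [0.5239 0.0308 0.1563]
shR in [ 0.5408 -0.0414  0.1563]
shR out [ 0.5541 -0.0823  0.1563]
corner end [0.5483 0.0791 0.05  ]
corner end [ 0.5842 -0.0759  0.05  ]
plank edge [0.2293 0.9734 0.5686 0.3277] 76.744385
plank edge [0.228  0.9737 0.5824 0.3278] 76.82056
```

{"fn": "apply_moves", "kwargs": {"plan": [[[0, 0, 0], 0.145, 87], [[0, 0, 0], 0.145, 87], [[-30, -12, 0], 0, 87], [[-30, -12, 0], 0, 87], [[-30, -12, 0], 0, 87], [[-30, -12, 0], 0, 87], [[-30, -12, 0], 0, 87], [[-30, -12, 0], 0, 87], [[-30, -12, 0], 0, 87], [[-30, -12, 0], 0, 87], [[-30, -12, 0], 0, 87], [[-30, -12, 0], 0, 87], [[0, 0, 0], 0, 87], [[0, 0, 0], 0, 87]]}}

```text
time: 5.2
tool_pos: [0.4403, -0.2505, 0.3307]
tool_rot: [[0.051, 0.999, 0.0], [0.999, -0.051, 0.001], [0.001, 0.0, -1.0]]
wrist_force: [-0.2, -0.1, 0.5]
width: 0.0868
grip_force: 0.0
```

```bash
python3 - <<'E'
from h import *
f=shot("wrist","rack");s=manip.state();print(s["time"],s["tool_pos"],s["tool_rot"])
for c in blobs(f,(24,120,120),(36,255,255),60)[:4]:
    r=cv2.minAreaRect(c);print(cv2.contourArea(c),r,cv2.boxPoints(r).tolist(),[onz(f,*p,.122) for p in cv2.boxPoints(r)])
E
```

```text
5.25 [ 0.4405 -0.2501  0.3307] [[ 0.0503  0.9987  0.0002]
 [ 0.9987 -0.0503  0.0005]
 [ 0.0005  0.0002 -1.    ]]
241.0 ((276.94305419921875, 216.99928283691406), (3.1769607067108154, 114.04149627685547), 0.7252243161201477) [[274.63299560546875, 273.995361328125], [276.076416015625, 159.96298217773438], [279.25311279296875, 160.00320434570312], [277.8096923828125, 274.03558349609375]] [array([ 0.4336, -0.3645,  0.122 ]), array([ 0.4431, -0.2164,  0.122 ]), array([ 0.4469, -0.2166,  0.122 ]), array([ 0.4378, -0.3648,  0.122 ])]
```

View pics/rack.png

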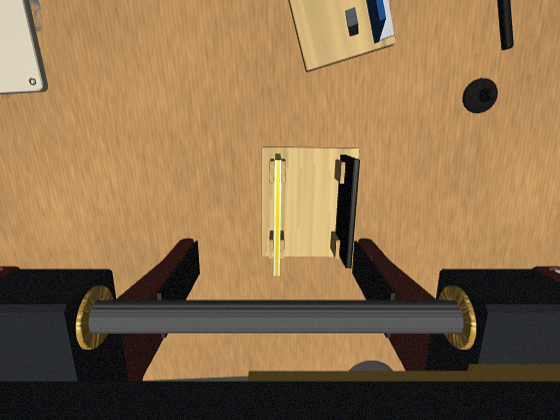

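The rack view shows the panel's yellow edge from (276,160) to (276,274), with the dark panel to its right at (348,210).

{"fn": "apply_moves", "kwargs": {"plan": [[[-20, 1, 30], 0.01, 70], [[-20, 1, 30], 0, 70], [[0, 0, 30], 0, 60], [[0, 0, 30], 0, 60], [[0, 0, 30], 0, 60], [[0, 0, 30], 0, 60], [[0, 0, 24], 0, 60], [[0, 0, 20], 0, 60], [[0, 0, 20], 0, 60], [[0, 0, 0], 0, 60], [[0, 0, 0], 0, 0], [[0, 0, 0], 0, 0], [[0, 0, 0], 0, 0], [[0, 0, 0], 0, 0], [[0, 0, 0], 0, 0], [[0, 0, 0], 0, 0], [[0, 0, 0], 0, 0], [[0, 0, 0], 0, 0]], "newtons": 25}}

```text
time: 7.05
tool_pos: [0.4399, -0.2914, 0.0868]
tool_rot: [[0.061, 0.998, 0.0], [0.998, -0.061, -0.0], [-0.0, 0.0, -1.0]]
wrist_force: [0.1, -0.1, 2.2]
width: 0.008
grip_force: 25.0
```

{"fn": "apply_moves", "kwargs": {"plan": [[[0, 0, -5], 0, 0], [[0, 0, -12], 0, 0], [[0, 0, -18], 0, 0], [[0, 0, -25], 0, 0], [[0, 0, -25], 0, 0], [[0, 0, -25], 0, 0], [[0, 0, -25], 0, 0], [[0, 0, -20], 0, 0], [[0, 0, -15], -0.07, 0], [[0, 0, 0], -0.07, 0], [[0, 0, 0], -0.07, 0], [[0, 0, 0], -0.079, 0], [[0, 0, 0], 0, 0], [[0, 0, 0], 0, 0]]}}

```text
time: 8.45
tool_pos: [0.4398, -0.2912, 0.2571]
tool_rot: [[-0.224, 0.975, 0.0], [0.975, 0.224, -0.0], [-0.0, 0.0, -1.0]]
wrist_force: [-0.2, 1.0, -1.9]
width: 0.0078
grip_force: 25.0
```

{"fn": "apply_moves", "kwargs": {"plan": [[[10, 8, 0], 0, 0], [[20, 15, 0], 0, 0], [[28, 21, 0], 0, 0], [[28, 21, 0], 0, 0], [[28, 21, 0], 0, 0], [[28, 21, 0], 0, 0], [[28, 21, 0], 0, 0], [[28, 21, 0], 0, 0], [[25, 20, 0], 0, 0], [[20, 16, 0], 0, 0], [[13, 10, 0], 0, 0], [[0, 0, 0], 0, 0], [[0, 0, 0], 0, 0], [[0, 0, 0], 0, 0]]}}

```text
time: 9.85
tool_pos: [0.5714, 0.0015, 0.2566]
tool_rot: [[-0.225, 0.974, -0.001], [0.974, 0.225, -0.0], [-0.0, -0.001, -1.0]]
wrist_force: [0.8, -0.2, -2.2]
width: 0.0077
grip_force: 25.0
```

```bash
python3 - <<'E'
from h import *
f=shot("wrist","pan");s=manip.state();print(s["time"],s["tool_pos"],s["tool_rot"],s["width"],s["grip_force"])
h=.109; yaw=np.radians(13.1);xh=np.array([np.cos(yaw),np.sin(yaw)])
print("to target mm", local([.5663+.007*xh[0],.0016+.007*xh[1],.128],s))
for nm in ("top","scene"):
    g=shot(nm,nm+"2")
    for c in blobs(g,(24,100,90),(36,255,255),15)[:4]:
        r=cv2.minAreaRect(c);print(nm,cv2.contourArea(c),r,[onz(g,*p,s["tool_pos"][2]+.035) for p in cv2.boxPoints(r)])
E
```

```text
9.9 [0.5715 0.0013 0.2566] [[-0.2248  0.9744 -0.0004]
 [ 0.9744  0.2248 -0.0002]
 [-0.0001 -0.0005 -1.    ]] 0.00770121498081644 24.999462068080902
to target mm [  1.4643   2.0751 128.6376]
scene 67.5 ((251.10003662109375, 153.1999969482422), (4.0249223709106445, 32.199378967285156), 63.43495178222656) [array([ 0.5869, -0.0722,  0.2916]), array([ 0.5672, -0.0067,  0.2916]), array([ 0.5781, -0.0063,  0.2916]), array([ 0.5974, -0.0714,  0.2916])]
```

View pics/pan.png

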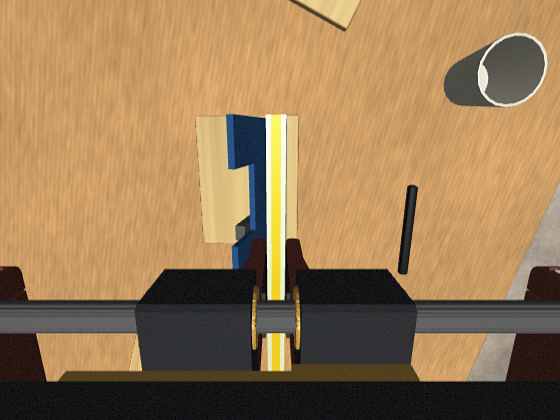

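The wrist view shows the panel held square along the board, its end at (276,115). It's in front of the ledge line. Next I lower it.

{"fn": "apply_moves", "kwargs": {"plan": [[[1.5, 2, 10], 0, 0], [[0, 0, 20], 0, 0], [[0, 0, 25], 0, 0], [[0, 0, 25], 0, 0], [[0, 0, 20], 0, 0], [[0, 0, 12], 0, 0], [[0, 0, 8], 0, 0], [[0, 0, 0], 0, 0], [[0, 0, 0], 0, 0], [[0, 0, 0], 0, 0]]}}

```text
time: 11.0
tool_pos: [0.5743, 0.0041, 0.1376]
tool_rot: [[-0.226, 0.974, 0.002], [0.974, 0.226, -0.0], [-0.0, 0.002, -1.0]]
wrist_force: [-0.6, 0.6, -2.1]
width: 0.0078
grip_force: 25.0
```

{"fn": "apply_moves", "kwargs": {"plan": [[[0, 0, 3], 0, 0], [[0, 0, 2], 0, 0], [[0, 0, 0], 0, 0], [[0, 0, 0], 0, 0]]}}

```text
time: 11.4
tool_pos: [0.5735, 0.0041, 0.1317]
tool_rot: [[-0.226, 0.974, -0.0], [0.974, 0.226, -0.0], [0.0, -0.0, -1.0]]
wrist_force: [0.2, 0.8, -2.2]
width: 0.0078
grip_force: 25.0
```

{"fn": "apply_moves", "kwargs": {"plan": [[[0, 0, 1.5], 0, 0], [[0, 0, 1], 0, 0], [[0, 0, 0], 0, 0], [[0, 0, 0], 0, 0]]}}

```text
time: 11.8
tool_pos: [0.5735, 0.0041, 0.1291]
tool_rot: [[-0.226, 0.974, -0.0], [0.974, 0.226, -0.0], [0.0, -0.0, -1.0]]
wrist_force: [-0.5, -0.4, -1.9]
width: 0.008
grip_force: 25.0
```

{"fn": "apply_moves", "kwargs": {"plan": [[[0, 0, 1], 0, 0], [[0, 0, 0], 0, 0], [[0, 0, 0], 0, 0]]}}

```text
time: 12.1
tool_pos: [0.5737, 0.0041, 0.1283]
tool_rot: [[-0.226, 0.974, 0.0], [0.974, 0.226, 0.0], [-0.0, 0.0, -1.0]]
wrist_force: [0.9, -0.3, 0.2]
width: 0.0077
grip_force: 25.0
```

{"fn": "apply_moves", "kwargs": {"plan": [[[0, -1, 0.3], 0, 0], [[0, -1, 0.3], 0, 0], [[0, 0, 0], 0, 0], [[0, 0, 0], 0, 0]]}}

```text
time: 12.5
tool_pos: [0.5717, 0.0036, 0.1277]
tool_rot: [[-0.226, 0.974, 0.0], [0.974, 0.226, -0.0], [-0.0, 0.0, -1.0]]
wrist_force: [0.4, -0.4, 0.8]
width: 0.0076
grip_force: 25.0
```

{"fn": "apply_moves", "kwargs": {"plan": [[[0, -1, 0.2], 0, 0], [[0, 0, 0], 0, 0], [[0, 0, 0], 0, 0]]}}

```text
time: 12.8
tool_pos: [0.5706, 0.0034, 0.1274]
tool_rot: [[-0.226, 0.974, -0.0], [0.974, 0.226, -0.0], [0.0, -0.0, -1.0]]
wrist_force: [0.1, -0.3, 0.5]
width: 0.0081
grip_force: 25.0
```

{"fn": "apply_moves", "kwargs": {"plan": [[[0, 0, 0], 0, 10], [[0, 0, 0], 0, 12], [[0, 0, 0], 0, 15], [[0, 0, 0], 0, 18], [[0, 0, 0], 0, 21], [[0, 0, 0], 0, 24], [[0, 0, 0], 0, 27], [[0, 0, 0], 0, 30], [[0, 0, 0], 0, 34], [[0, 0, 0], 0, 38], [[0, 0, 0], 0, 42], [[0, 0, 0], 0, 46], [[0, 0, 0], 0, 50], [[0, 0, 0], 0, 54], [[0, 0, 0], 0, 58], [[0, 0, 0], 0, 62], [[0, 0, 0], 0, 66], [[0, 0, 0], 0, 70], [[0, 0, 0], 0, 75], [[0, 0, 0], 0, 80]]}}

```text
time: 14.8
tool_pos: [0.5707, 0.0034, 0.1274]
tool_rot: [[-0.226, 0.974, 0.0], [0.974, 0.226, -0.0], [-0.0, 0.0, -1.0]]
wrist_force: [-0.0, -0.9, -0.4]
width: 0.0781
grip_force: 0.0
```

```bash
python3 - <<'E'
from h import *
s=manip.state();print(s["time"],s["wrist_force"],s["width"],s["grip_force"])
w=shot("wrist","w3");g=shot("scene","s3")
c=g["pixels"][120:260,200:340];c=cv2.resize(c,None,fx=3,fy=3)
o=np.hstack([c[:420],cv2.resize(w["pixels"][:300,130:430],(380,420))]);cv2.imwrite("pics/v3.png",o);print(o.shape)
E
```

```text
14.8 [-0.0064 -0.8885 -0.3587] 0.07811374375382864 0.0
(420, 800, 3)
```

View pics/v3.png

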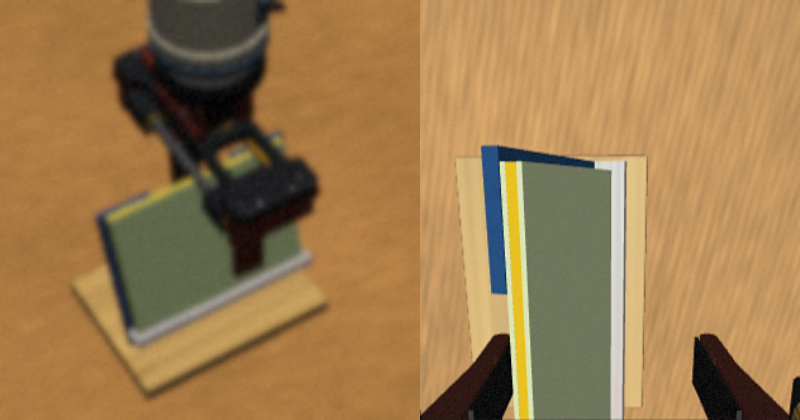

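Both views show the panel leaning back onto the board and standing on the ledge, with the fingers clear on both sides. I'll retreat upward and measure the seating.

{"fn": "apply_moves", "kwargs": {"plan": [[[0, 0, -10], 0, 80], [[0, 0, -20], 0, 80], [[0, 0, -30], 0, 80], [[0, 0, -40], 0, 80], [[0, 0, -40], 0, 80], [[0, 0, -40], 0, 80], [[0, 0, -20], 0, 80], [[0, 0, 0], 0, 80], [[0, 0, 0], 0, 80]]}}

```text
time: 15.8
tool_pos: [0.5703, 0.0034, 0.3274]
tool_rot: [[-0.226, 0.974, 0.0], [0.974, 0.226, -0.0], [-0.0, 0.0, -1.0]]
wrist_force: [0.4, 0.4, -0.5]
width: 0.08
grip_force: 0.0
```

```bash
python3 - <<'E'
from h import *
s=manip.state();print(s["time"],s["tool_pos"])
w=shot("wrist","w4")
yaw=np.radians(13.1);t=np.radians(15)
xh=np.array([np.cos(yaw),np.sin(yaw),0]);Y=np.array([-np.sin(yaw),np.cos(yaw),0]);U=np.array([0,0,1.])
X=xh*np.cos(t)+U*np.sin(t);Z=-xh*np.sin(t)+U*np.cos(t);O=np.array([.5663,.0016,.05])
B=lambda x,y,z:O+X*x/1e3+Y*y/1e3+Z*z/1e3
for nm,p in dict(topbackL=(0,75,110),topbackR=(0,-75,110),topfrontL=(8,75,110),topfrontR=(8,-75,110),botfrontL=(8,75,0),botfrontR=(8,-75,0),boardL=(-6,80,110),ledgeL=(18,80,0),ledgeR=(18,-80,0)).items(): print(nm,np.round(proj(w,B(*p)),1))
cv2.imwrite("pics/v4.png",cv2.resize(w["pixels"][100:290,180:330],(600,760))[:600*1] if 0 else cv2.resize(w["pixels"][120:310,180:330],(474,600)))
E
```

```text
15.8 [0.5703 0.0034 0.3274]
topbackL [243.4 124.5]
topbackR [247.  258.3]
topfrontL [250.7 124.5]
topfrontR [253.6 259. ]
botfrontL [277.6 125.5]
botfrontR [277.6 230. ]
boardL [237.9 119.6]
ledgeL [284.8 121.6]
ledgeR [284.1 233.7]
```

View pics/v4.png

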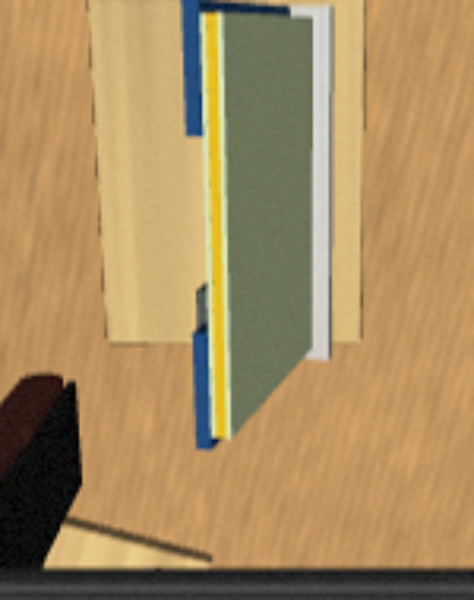

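The picture matches the predicted seated corners to about 1 px (top edge at (243,124)–(253,259)), so the panel is seated. Next is the clamp.

{"fn": "apply_moves", "kwargs": {"plan": [[[0, 0, 0], 0.115, 87], [[0, 0, 0], 0.115, 87], [[0, 0, 0], 0.115, 87], [[0, 0, 0], 0.114, 87], [[12, -3, 0], 0, 87], [[22, -6, 0], 0, 87], [[30, -8, 0], 0, 87], [[32, -8, 0], 0, 87], [[32, -8, 0], 0, 87], [[32, -9, 0], 0, 87], [[32, -9, 0], 0, 87], [[30, -8, 0], 0, 87], [[24, -6, 0], 0, 87], [[15.5, -4, 0], 0, 87], [[0, 0, 0], 0, 87], [[0, 0, 0], 0, 87]]}}

```text
time: 17.45
tool_pos: [0.563, 0.2735, 0.3267]
tool_rot: [[0.227, 0.974, -0.001], [0.974, -0.227, -0.001], [-0.001, -0.001, -1.0]]
wrist_force: [-0.3, -0.1, 0.5]
width: 0.0866
grip_force: 0.0
```

```bash
python3 - <<'E'
from h import *
s=manip.state();print(s["time"],s["tool_pos"],s["tool_rot"])
w=shot("wrist","w5")
for c in blobs(w,(3,160,80),(18,255,255),60):
    r=cv2.minAreaRect(c);p=onz(w,*r[0],.168);print(cv2.contourArea(c),r,p,local(p,s))
E
```

```text
17.45 [0.563  0.2735 0.3267] [[ 0.2275  0.9738 -0.0011]
 [ 0.9738 -0.2275 -0.0009]
 [-0.0011 -0.0009 -1.    ]]
220.5 ((295.5, 196.0), (22.0, 11.0), 90.0) [0.584  0.2695 0.168 ] [  1.093   21.5731 158.6368]
220.5 ((254.0, 195.5), (10.0, 23.0), 0.0) [0.5413 0.2801 0.168 ] [  1.6565 -22.4519 158.6749]
177.5 ((275.0, 212.5), (25.0, 8.0), 90.0) [0.5587 0.2568 0.168 ] [-17.0423  -0.1977 158.6767]
```

{"fn": "apply_moves", "kwargs": {"plan": [[[1, -0.4, 15], 0, 87], [[0, 0, 30], 0, 87], [[0, 0, 35], 0, 87], [[0, 0, 35], 0, 87], [[0, 0, 30], 0, 87], [[0, 0, 20], 0, 87], [[0, 0, 15], 0, 87], [[0, 0, 0], 0, 75], [[0, 0, 0], 0, 65], [[0, 0, 0], 0, 58], [[0, 0, 0], 0, 54], [[0, 0, 0], 0, 50], [[0, 0, 0], 0, 46], [[0, 0, 0], 0, 43], [[0, 0, 0], 0, 40.5], [[0, 0, 0], 0, 40.5], [[0, 0, 0], 0, 40.5], [[0, 0, 0], 0, 40.5]], "newtons": 30}}

```text
time: 19.3
tool_pos: [0.5632, 0.2748, 0.1473]
tool_rot: [[0.229, 0.973, -0.0], [0.973, -0.229, -0.0], [-0.0, -0.0, -1.0]]
wrist_force: [0.1, -0.1, -0.9]
width: 0.0408
grip_force: 10.1
```

{"fn": "apply_moves", "kwargs": {"plan": [[[0, 0, 0], 0, 37], [[0, 0, 0], 0, 37], [[0, 0, -4], 0, 37], [[0, 0, -8], 0, 37], [[0, 0, -12], 0, 37], [[0, 0, -18], 0, 37], [[0, 0, -20], 0, 37], [[0, 0, -20], 0, 37], [[0, 0, -20], 0, 37], [[0, 0, -15], 0, 37], [[0, 0, -13], 0, 37], [[0, 0, 0], 0, 37], [[0, 0, 0], 0, 37]], "newtons": 22}}

```text
time: 20.6
tool_pos: [0.563, 0.2748, 0.2772]
tool_rot: [[0.229, 0.973, -0.0], [0.973, -0.229, -0.0], [-0.0, -0.0, -1.0]]
wrist_force: [0.1, -0.0, -1.6]
width: 0.0374
grip_force: 21.7
```

```bash
python3 - <<'E'
from h import *
s=manip.state();print(s["time"],s["tool_pos"],s["width"],s["grip_force"])
w=shot("wrist","w6");cv2.imwrite("pics/v6.png",w["pixels"][120:420,130:430])
for c in blobs(w,(3,160,80),(18,255,255),30):
    r=cv2.minAreaRect(c);p=onz(w,*r[0],s["tool_pos"][2]+.022);print(cv2.contourArea(c),r,local(p,s))
E
```

```text
20.6 [0.563  0.2748 0.2772] 0.03742959792261126 21.74544721841812
1088.0 ((301.5, 271.0), (52.0, 23.0), 90.0) [  1.8811  13.2289 -22.0019]
1087.0 ((249.98973083496094, 271.0583801269531), (52.05569076538086, 23.086782455444336), 88.66777801513672) [  1.8696 -12.3351 -21.9988]
167.5 ((299.0, 211.5), (13.0, 16.0), 90.0) [ 32.4527  11.4139 -22.0059]
157.0 ((248.0, 211.5), (13.0, 16.0), 90.0) [ 32.4706 -12.6012 -22.003 ]
46.0 ((275.0, 205.0), (10.0, 20.0), -0.0) [ 35.6122   0.1161 -22.0049]
```

View pics/v6.png

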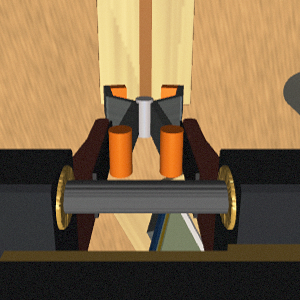

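The clamp is held open and symmetric between the fingers. The handles are at crop (120,150) and (172,150), and the jaws straddle empty space above the plank. I'll carry it over the left shoulder.

{"fn": "apply_moves", "kwargs": {"plan": [[[0, 0, 0], -0.115, 37], [[0, 0, 0], -0.115, 37], [[0, 0, 0], -0.115, 37], [[0, 0, 0], -0.114, 37], [[-10, -4, 0], 0, 37], [[-20, -8, 0], 0, 37], [[-25, -10, 0], 0, 37], [[-25, -10, 0], 0, 37], [[-25, -10, 0], 0, 37], [[-25, -10, 0], 0, 37], [[-25, -10, 0], 0, 37], [[-25, -10, 0], 0, 37], [[-20, -8, 0], 0, 37], [[-11, -3, 0], 0, 37], [[0, 0, 0], 0, 37], [[0, 0, 0], 0, 37]]}}

```text
time: 22.25
tool_pos: [0.53, 0.0504, 0.2774]
tool_rot: [[-0.224, 0.974, 0.0], [0.974, 0.224, 0.0], [0.0, 0.0, -1.0]]
wrist_force: [-0.6, 0.3, -1.3]
width: 0.0375
grip_force: 21.7
```

```bash
python3 - <<'E'
from h import *
s=manip.state();print(s["time"],s["tool_pos"],s["tool_rot"],s["width"],s["grip_force"])
w=shot("wrist","w7");cv2.imwrite("pics/v7.png",cv2.resize(w["pixels"][120:320,180:380],(600,600)))
print(local([.5295,.0505,.214],s))
yaw=np.radians(13.1);t=np.radians(15)
xh=np.array([np.cos(yaw),np.sin(yaw),0]);Y=np.array([-np.sin(yaw),np.cos(yaw),0]);U=np.array([0,0,1.])
X=xh*np.cos(t)+U*np.sin(t);Z=-xh*np.sin(t)+U*np.cos(t);O=np.array([.5663,.0016,.05])
B=lambda x,y,z:O+X*x/1e3+Y*y/1e3+Z*z/1e3
for p in [(8,75,110),(0,75,110),(-6,80,110)]: print(p,np.round(proj(w,B(*p)),1))
E
```

```text
22.25 [0.53   0.0504 0.2774] [[-0.2244  0.9745  0.    ]
 [ 0.9745  0.2244  0.0003]
 [ 0.0003  0.0001 -1.    ]] 0.037489433811395724 21.745322942733765
[ 0.1867 -0.4248 63.3557]
(8, 75, 110) [278.9 185.6]
(0, 75, 110) [270.6 185.2]
(-6, 80, 110) [264.3 179.6]
```

View pics/v7.png

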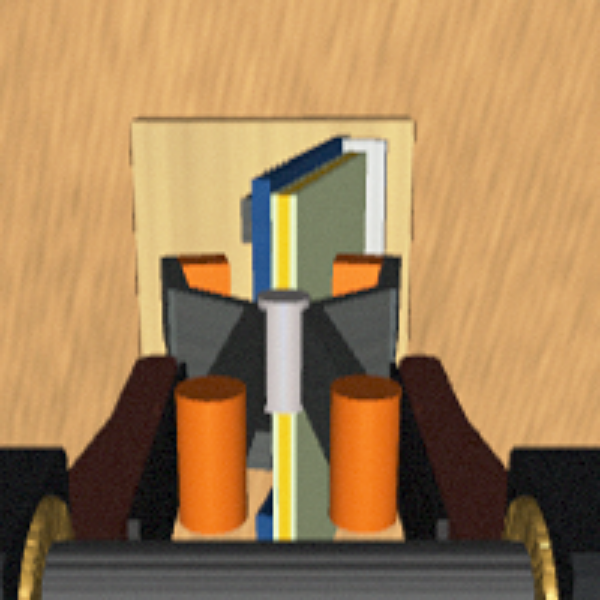

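The jaws straddle the panel and board over the left shoulder: pivot at crop (283,350), slab edge at 252–297. I'll lower the clamp.

{"fn": "apply_moves", "kwargs": {"plan": [[[0, -0.5, 6], 0, 37], [[0, 0, 10], 0, 37], [[0, 0, 10], 0, 37], [[0, 0, 10], 0, 37], [[0, 0, 10], 0, 37], [[0, 0, 8], 0, 37], [[0, 0, 6], 0, 37], [[0, 0, 3], 0, 37], [[0, 0, 0], 0, 37], [[0, 0, 0], 0, 37]]}}

```text
time: 23.3
tool_pos: [0.5298, 0.0504, 0.2146]
tool_rot: [[-0.226, 0.974, 0.001], [0.974, 0.226, 0.0], [-0.0, 0.0, -1.0]]
wrist_force: [-1.5, -0.2, -1.3]
width: 0.0371
grip_force: 21.7
```

{"fn": "apply_moves", "kwargs": {"plan": [[[0, 0, 0], 0, 40], [[0, 0, 0], 0, 43], [[0, 0, 0], 0, 46], [[0, 0, 0], 0, 48], [[0, 0, 0], 0, 50], [[0, 0, 0], 0, 50], [[0, 0, 0], 0, 50]]}}

```text
time: 24.0
tool_pos: [0.53, 0.0505, 0.2146]
tool_rot: [[-0.226, 0.974, 0.001], [0.974, 0.226, 0.0], [-0.0, 0.001, -1.0]]
wrist_force: [3.4, 0.4, 0.1]
width: 0.0506
grip_force: 7.2
```

{"fn": "apply_moves", "kwargs": {"plan": [[[0, -3, 0], 0, 51], [[0, -3, 0], 0, 52], [[0, -3, 0.5], 0, 53], [[0, -3, 0.5], 0, 54], [[0, 0, 0], 0, 54], [[0, 0, 0], 0, 54]]}}

```text
time: 24.6
tool_pos: [0.5168, 0.0475, 0.213]
tool_rot: [[-0.226, 0.974, -0.002], [0.974, 0.226, -0.0], [0.0, -0.002, -1.0]]
wrist_force: [-1.4, 0.3, 1.7]
width: 0.054
grip_force: 3.0
```

{"fn": "apply_moves", "kwargs": {"plan": [[[0, -3, 0.5], 0, 55], [[0, -3, 0.5], 0, 56], [[0, -2, 0.5], 0, 57], [[0, -2, 0], 0, 58], [[0, 0, 0], 0, 60], [[0, 0, 0], 0, 60], [[0, 0, 0], 0, 60]]}}

```text
time: 25.3
tool_pos: [0.5082, 0.0455, 0.2119]
tool_rot: [[-0.226, 0.974, 0.0], [0.974, 0.226, 0.0], [-0.0, 0.0, -1.0]]
wrist_force: [-0.3, -0.2, 0.8]
width: 0.0595
grip_force: 0.0
```

```bash
python3 - <<'E'
from h import *
s=manip.state();print(s["time"],s["tool_pos"],s["width"],s["grip_force"],s["wrist_force"])
w=shot("wrist","w8");a=cv2.resize(w["pixels"][120:320,180:380],(400,400));g=shot("scene","s8");b=cv2.resize(g["pixels"][120:260,200:340],(400,400))
cv2.imwrite("pics/v8.png",np.hstack([a,b]))
E
```

```text
25.3 [0.5082 0.0455 0.2119] 0.05952998149693613 0.0 [-0.2729 -0.1668  0.8375]
```

View pics/v8.png

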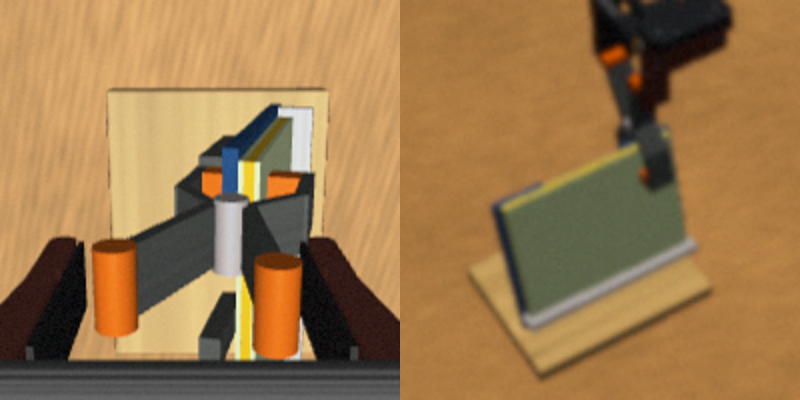

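The clamp is closed on the panel and board, tilted with the board, and the fingers are free of its handles at (115,290) and (277,305). I'll open fully and back off upward.

{"fn": "apply_moves", "kwargs": {"plan": [[[0, 0, 0], 0, 70], [[0, 0, 0], 0, 80], [[0, 0, 0], 0, 87], [[0, 0, 0], 0, 87], [[0, 0, -8], 0, 87], [[0, 0, -15], 0, 87], [[0, 0, -20], 0, 87], [[0, 0, -25], 0, 87], [[0, 0, -30], 0, 87], [[0, 0, -20], 0, 87], [[0, 0, -12], 0, 87], [[0, 0, 0], 0, 87], [[0, 0, 0], 0, 87], [[0, 0, 0], 0, 87], [[0, 0, 0], 0, 87]]}}

```text
time: 26.9
tool_pos: [0.5076, 0.0454, 0.3407]
tool_rot: [[-0.226, 0.974, -0.002], [0.974, 0.226, -0.0], [0.0, -0.002, -1.0]]
wrist_force: [0.6, -0.4, 0.3]
width: 0.0871
grip_force: 0.0
```

```bash
python3 - <<'E'
from h import *
s=manip.state();print(s["time"],s["tool_pos"],s["wrist_force"])
w=shot("wrist","w9")
yaw=np.radians(13.1);t=np.radians(15)
xh=np.array([np.cos(yaw),np.sin(yaw),0]);Y=np.array([-np.sin(yaw),np.cos(yaw),0]);U=np.array([0,0,1.])
X=xh*np.cos(t)+U*np.sin(t);Z=-xh*np.sin(t)+U*np.cos(t);O=np.array([.5663,.0016,.05])
B=lambda x,y,z:O+X*x/1e3+Y*y/1e3+Z*z/1e3
for n,p in dict(ha=(-21,56,188),hb=(23,56,188),pada=(-10,56,96),padb=(12,56,96),topL=(8,75,110),botL=(8,75,0),topback=(0,75,110)).items(): print(n,np.round(proj(w,B(*p)),1))
for c in blobs(w,(3,160,80),(18,255,255),20):
    print(cv2.contourArea(c),cv2.minAreaRect(c))
for c in blobs(w,(22,120,120),(34,255,255),20)[:3]: print("y",cv2.boundingRect(c))
E
```

```text
26.9 [0.5076 0.0454 0.3407] [ 0.5722 -0.3867  0.3377]
ha [251.9 207.1]
hb [298.8 210.2]
pada [286.3 189.4]
padb [304.5 190.3]
topL [299.2 175.8]
botL [313.6 165. ]
topback [292.2 175.5]
320.5 ((300.5, 209.5), (27.0, 13.0), 90.0)
277.0 ((254.0, 207.0), (26.0, 12.0), 90.0)
226.5 ((359.4000244140625, 16.29999542236328), (11.3355131149292, 41.145164489746094), 25.559965133666992)
71.5 ((345.79998779296875, 43.900001525878906), (11.180338859558105, 20.57182502746582), 26.56505012512207)
34.5 ((307.0, 183.5), (5.0, 10.0), 90.0)
24.0 ((282.5, 183.0), (6.0, 5.0), 90.0)
y (292, 211, 4, 84)
y (293, 175, 4, 12)
```

```bash
python3 -c "
from workcell import manip
print(manip.finish_job())"
```

```text
the job is handed in; nothing more can be done
None
```

The panel is on the easel ledge, flat against the board, with the clamp closed over it on the +y shoulder; I handed the job in at about 27 s (no verdict returned), though I viewed 11 pictures, one over the limit of 10.

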